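# Release the ratchet clamp and take the stop block out

### The arm

A 7-joint arm with a two-finger parallel gripper is mounted at the origin on a cart in front of the work surface, level with it; the furniture and walls round the work are solid. World frame = base frame: x ahead of the robot, y to its left, z up, the work surface at z = 0. Lengths are in m, angles in rad, forces in N, time in s.
With the tool pointing down it reaches from about 0.425 to 0.925 m from the base axis. Payload 6.8 kg.
Tool frame: the origin (TCP) lies on the centre line of the jaws, within the pads' length; the fingertips stand arm.tcp_to_tips ahead of it and the grasp point (between the pads) lies 5 mm behind it (arm.tcp_to_tips is the distance from the TCP to the fingertips, in m); z points along the fingers, y is the line along which they close (so a half turn about z gives the same grasp; the last joint's range is limited). The gripper opens to 88 mm and grips with 3 to 60 N. Pads are 20 mm wide; open, the fingers measure 115 mm over their backs; the gripper's body (75 mm by 178 mm) begins 61 mm behind the grasp point.
Start: joints at [1.09, 0.477, 0.022, 1.555, -0.011, 1.109, -0.083], TCP at [0.246, -0.629, 0.201] pointing down, gripper open.
Joint ranges: [-2.96, 2.96], [-0.34, 2.1], [-1.41, 1.46], [0.24, 2.44], [-1.37, 4.51], [0.17, 1.92], [-2.96, 2.96]. Speed limits (rad/s): [2.39, 2.39, 3.14, 3.14, 3.14, 3.14, 3.14].

### API

Orientations are given as a rotation vector (axis times angle).
In Python, from workcell import arm gives the robot as it stands.
- The arm moves only by the tool play_rows, never from a script. Its argument "steps" is a list of rows, each a list of 7 numbers: the shift along the tool's x, y, z scaled (see below), then the turn, a rotation vector about the tool's x, y, z scaled (see below), then the closure, from 0 (fully open) to 1 (shut). A call has 1 to 20 rows; each row is the pose to reach, as a shift and turn from the pose commanded when the call began, along the tool's axes at that moment; what a row does not reach only later rows make up. The controller multiplies each number of a shift by 0.8 m and each number of a turn by pi/2 rad. A row lasts 1/8 s, in which the tool goes at most 62.5 mm and 10.7 degrees, less where a joint would pass 70% of its speed; a pose out of reach is approached as far as the arm can. A call with a number of a shift or a turn outside -1 to 1 is refused whole. A call with a gripper value outside its range is refused whole. The fingers move at their own pace and stop on an object; "squeeze" is the grip in N (left out, the last holds). Time passes only in rows, so rows that repeat a pose let the fingers close. It gives the time, the measured TCP pose, the force, the opening and the grip force at its end, in the units of the state.
- arm.read_state(): the state, without advancing time (a new reading comes with each control period).
- arm.grab_frame(name): name is "scene" or "side" or "wrist"; returns the picture (420x560x3 uint8, red, green, blue); there is no depth.
- arm.camera_info(name): a dict with "intrinsics" (3x3 intrinsics, pixels), "dist" ([k1, k2, p1, p2, k3] as OpenCV has them; the pictures are not rectified), "R" (3x3) and "t" (3): a world point X has camera coordinates R X + t; the wrist camera has in their place "hand_eye" (4x4, takes a point from camera to tool coordinates, whose origin is the TCP and whose axes are the flange's). Camera axes: x right, y down, z forward; pixel columns grow to the right and rows downward; lengths in m; the calibration is good to about 2 mm. A picture is of the moment at which its call begins: read the wrist's pose just before it. camera_info takes no time and is no camera call.
- arm.job_done(): hands the job in; it is judged then, once.
Trained networks look in the newest picture that a camera, given by its name, has taken for a name from the list of things; names that differ only in an ending like _2 or _b are one class to them, and where a whole thing is asked for, a point or a joint stands for the part that bears it (a point fixed in the world has none). Each returns a list of dicts, best first, with "confidence" (0 to 1); they miss things now and then, are a little off and sometimes report something else, mostly with a low value. They report only what shows in the picture. A call takes as long as a camera call.
- arm.spot_in(target, camera): "xy" ([column, row] in pixels, amid what is visible of it).
- arm.regions_of(target, camera): "mask" (420x560 bool, what is visible of it) and "xy" ([column, row] in pixels, amid what is visible of it).
- arm.pinpoint(target, camera): "xy" ([column, row] in pixels: a listed point, or the origin of a listed thing).
The state is a dict: "time_s": time; "joint_positions": joint angles; "qvel": joint speeds; "joint_efforts": joint torques, N m; "position": TCP position; "eef_rot": TCP orientation; "wrist_force": force on the tool from outside, world axes, zero at the start; "ft_torque": the same for the moment, N m; "opening": finger opening in m; "grip_force": force on a finger pad.
Only numpy, scipy, OpenCV 4.12 (cv2) and the standard library are available. Lean on these libraries where they do the work, as an engineer would, in place of code of your own. Each camera call takes 0.05 s, during which the arm holds its last target. There are 200 camera calls.

### The job

The stop block in the ratchet clamp is finished. Press the thumbscrew on the pawl's tail down onto its rubber bumper, gently and no harder than that takes, and keep it there so that the pawl stays off the ratchet wheel until the jaw has run all the way back; then let the pawl drop in again, take the block out and stand it upright in the grey tray with the other block, leaving everything else where it is.

Things in the scene. Friction and masses are not known exactly. Their poses are not given: they have to be found in the camera images.
- clamp: blue ratchet clamp bolted to the bench, base 268 x 92 x 12 mm. Origin under the base; x runs along the clamp from the pawl's tail (-x) to the fixed jaw (+x), z up; ratchet wheel and pawl are on its -y side. The jaws are 73 mm high, 56 mm wide; the ratchet housing spans x = -84 to 12, y = -32 to 38 mm and is 90 mm high
- clamp_pawl_screw (a point): fixed point of the clamp (stays when the pawl moves) on the axis of the upright thumbscrew in the pawl's tail: clamp x = -124, y = -23, z = 77 mm. The dark knurled flat head, 21 mm across, is pressed from above. The screw is locked at any setting: unpressed, its head's top lies 0 to 20 mm above this point, to be found by touch. It does not yield in its thread
- pawl (a joint): hinge of the sprung brass pawl, rad: -0.03 to 0.03 in the teeth, over 0.11 clear of them, about 0.12 when its tail meets the rubber bumper. From first touch the screw head sinks about 7.5 mm to clear, 8.5 mm to the bumper; it takes 4 to 7 N to start the loaded pawl, 4 to 6 N to hold it up, then 8 N more per mm on the bumper. 8 to 12 N is right; over 16 N would bend it
- jaw (a joint): slide of the moving jaw, m: 0 clamped, 0.0254 fully back. A damped spring drives it back at about 6 mm/s while the pawl is clear (4 to 5 s in all); if the pawl drops early the wheel catches at the next tooth (4.3 mm of jaw travel each). Fully back it leaves 21 mm beside the block
- block_seat (a point): point of the clamp's base under the clamped block: clamp x = 73, y = 0, z = 12 mm. The block stands here, up to 5 mm off along y, between the fixed jaw (face at clamp x = 96 mm) and the moving jaw; its two faces across the clamp's y are free to grip
- block: the clamped aluminium stop block, 46 x 46 x 64 mm high, 0.25 to 0.5 kg, a dark hole in one face; origin at the centre of its underside, z up. Its y faces (the clamp's y direction) are free to be gripped
- twin_block: a like block that already stands in the tray; origin at the centre of its underside
- tray: grey open tray fixed on the bench, 210 (x) x 135 (y) x 22 mm high, walls 4 mm, floor top 4 mm above the bench; origin at the centre of its underside. The other block stands in its +x half
- tray_free (a point): centre of the free half of the tray, on the floor, tray x = -52 mm
- tape_roll: roll of masking tape lying flat behind the clamp, 110 mm across, 48 mm high; origin under its centre
- screw_jar: small jar of screws with black lid behind the clamp, 49 mm wide, 51 mm high; origin under its centre

How it is judged:
On the way:
1. the pawl is held off the wheel until the jaw has run fully back, the block still standing in the clamp (value of joint jaw above 0.0245 m and distance of block from where it was at the start of the episode below 0.012 m), for 0.2 s.
At the end, for the whole second after the job is handed in: The block stands upright (within 0.08 rad) on the tray's floor, at rest and released; the other block stands upright too; the jaw is fully back (joint over 0.0245 m) and the pawl lies in the wheel again (below 0.06 rad) (x of block in the frame of tray between -0.1 and 0.1 m and y of block in the frame of tray between -0.062 and 0.062 m and z of block in the frame of tray below 0.009 m and angle between each of block, twin_block's own z axis and vertical below 0.08 rad and linear speed of block below 0.01 m/s and contact force between the fingers and block below 0.1 N and value of joint jaw above 0.0245 m and value of joint pawl below 0.06 rad); the robot touches nothing.
It fails at once if the robot presses the clamp, its pawl or its thumbscrew with more than 16 N (contact force between the fingers and clamp above 16 N).
It fails at once if a bystander (other block, tape roll, screw jar) is pushed more than 15 mm from its place (distance of any of twin_block, tape_roll, screw_jar from where it was at the start of the episode above 0.015 m).
It also fails if it takes over 61 s, if anything falls off the work surface, if the arm or the gripper's body presses on something with over 40 N, if the wrist force passes 120 N, or if a joint passes its speed limit or range.

## Working session

There is one attempt and no reset: what is moved stays moved. The work goes in short steps, Python scripts to look and compute and a tool call to move; the robot and the scene stay as the last step left them, time stands still between calls to the robot, and variables do not carry over. Pictures are saved under pics/ and viewed, at most 10 in all, crops included, and the job is handed in when it is done.

Besides the shell and the picture viewer there is one more tool, called after "Request:" as name(argument=value, ...) on one line, values as JSON. play_rows: Moves the arm, as the interface text tells. Its arguments: {"type":"object","properties":{"steps":{"type":"array"},"squeeze":{"type":"number"}},"required":["steps"]}

```bash
ls; mkdir -p pics; cat > h.py <<'E'
import numpy as np, cv2
from scipy.spatial.transform import Rotation as Ro
from workcell import arm
def save(n,f): cv2.imwrite(f'pics/{f}.png',cv2.cvtColor(np.asarray(n),cv2.COLOR_RGB2BGR))
def ray(cam,xy,st=None):
    c=arm.camera_info(cam); K=np.array(c['intrinsics']);d=np.array(c['dist'])
    u=cv2.undistortPoints(np.array([[xy]],float),K,d)[0,0]; v=np.array([u[0],u[1],1.])
    if 'R' in c and c['R'] is not None:
        R=np.array(c['R']);t=np.array(c['t']); return -R.T@t, R.T@v
    H=np.array(c['hand_eye']);T=Ro.from_rotvec(st['eef_rot']).as_matrix()
    return T@H[:3,3]+np.array(st['position']), T@H[:3,:3]@v
def atz(cam,xy,z,st=None):
    o,v=ray(cam,xy,st); return o+v*(z-o[2])/v[2]
def tri(rs):
    A=0;b=0
    for o,v in rs:
        v=v/np.linalg.norm(v);P=np.eye(3)-np.outer(v,v);A=A+P;b=b+P@o
    x=np.linalg.solve(A,b); return x,[np.linalg.norm((np.eye(3)-np.outer(v,v)/(v@v))@(x-o)) for o,v in rs]
E
cat > a.py <<'E'
from h import *
st=arm.read_state();print(st,arm.tcp_to_tips)
for c in ['scene','side','wrist']:
    save(arm.grab_frame(c),c+'0')
    for n in ['clamp','clamp_pawl_screw','block_seat','block','twin_block','tray','tray_free','tape_roll','screw_jar']:
        r=arm.pinpoint(n,c)
        print(c,n,[(np.round(q['xy'],1).tolist(),round(q['confidence'],2),np.round(atz(c,q['xy'],0.,st),3).tolist()) for q in r[:2]])
i=[cv2.imread(f'pics/{c}0.png') for c in ['scene','side']]
E
python3 a.py; python3 -c "
import cv2,numpy as np
cv2.imwrite('pics/m0.png',np.vstack([cv2.resize(cv2.imread('pics/%s0.png'%c),(400,300)) for c in ['scene','side']]))"
```

```text
pics
{'time_s': 0.0, 'joint_positions': array([ 1.08993339,  0.47774366,  0.02235456,  1.55641531, -0.01148453,
        1.1092818 , -0.0831017 ]), 'qvel': array([ 0.00029055, -0.00014125, -0.0004518 ,  0.00079305, -0.00069262,
        0.00029237, -0.00044752]), 'joint_efforts': array([ 8.43369417e-04, -5.82849920e+01,  1.53526358e+00, -2.72607493e+01,
       -5.42295969e-02,  1.69298291e-02,  2.02221245e-04]), 'position': array([ 0.24557544, -0.62808142,  0.19973514]), 'eef_rot': array([-3.08555179e+00, -5.81865068e-01,  7.23771534e-04]), 'wrist_force': array([-0.15904277, -0.92204836,  0.39796662]), 'ft_torque': array([-0.001865  ,  0.02367067,  0.01258463]), 'grip_force': 0.0, 'opening': 0.0877408247906683} 0.014
scene clamp [([258.6, 259.5], 0.89, [0.546, 0.252, -0.0])]
scene clamp_pawl_screw [([209.0, 256.4], 0.73, [0.638, 0.334, 0.0]), ([372.6, 209.8], 0.73, [0.476, -0.112, 0.0])]
scene block_seat [([280.1, 248.4], 0.98, [0.538, 0.186, 0.0]), ([178.8, 249.5], 0.33, [0.711, 0.375, 0.0])]
scene block [([281.5, 250.4], 0.67, [0.531, 0.188, 0.0])]
scene twin_block [([336.1, 191.9], 
[... 201 characters left out ...]
de clamp_pawl_screw [([252.2, 285.2], 0.62, [0.592, 0.308, 0.0])]
side block_seat [([303.1, 256.8], 0.97, [0.532, 0.166, 0.0])]
side block []
side twin_block [([326.6, 198.3], 0.98, [0.583, -0.105, 0.0]), ([304.6, 258.8], 0.2, [0.526, 0.172, 0.0])]
side tray [([344.8, 203.3], 0.56, [0.527, -0.102, 0.0])]
side tray_free [([367.4, 203.3], 0.84, [0.471, -0.128, 0.0])]
side tape_roll [([191.0, 288.5], 0.84, [0.71, 0.377, 0.0])]
side screw_jar [([252.2, 219.4], 0.63, [0.721, 0.077, 0.0]), ([303.5, 258.6], 0.18, [0.529, 0.172, 0.0])]
wrist clamp []
wrist clamp_pawl_screw []
wrist block_seat []
wrist block []
wrist twin_block []
wrist tray []
wrist tray_free []
wrist tape_roll []
wrist screw_jar []
```

View pics/scene0.png

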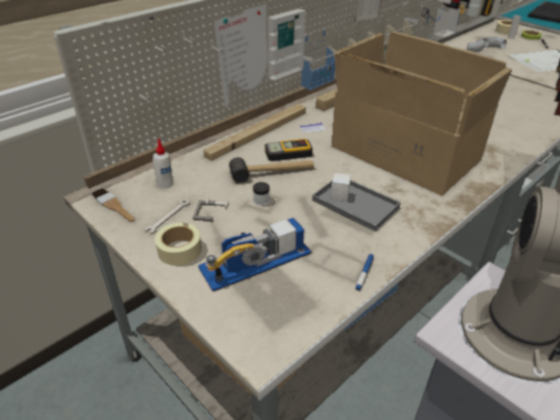

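View pics/side0.png

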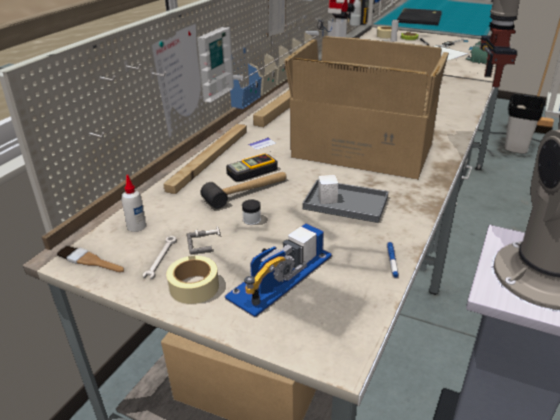

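```bash
cat > b.py <<'E'
from h import *
P={}
P['screw']=tri([ray('scene',(209,256.4)),ray('side',(252.2,285.2))])
P['seat']=tri([ray('scene',(280.1,248.4)),ray('side',(303.1,256.8))])
P['twin']=tri([ray('scene',(336.1,191.9)),ray('side',(326.6,198.3))])
P['tray']=tri([ray('scene',(356.2,204.9)),ray('side',(344.8,203.3))])
for k,v in P.items(): print(k,np.round(v[0],3),np.round(v[1],4))
for c,xy in [('scene',(440,183)),('scene',(334,142)),('side',(437,178)),('side',(292,157))]: print('box',c,atz(c,xy,0)[:2].round(3))
print('boxtop',[tri([ray('scene',a),ray('side',b)])[0].round(3) for a,b in [((452,100),(440,100)),((335,87),(290,85))]])
print('screw z.077',atz('scene',(209,256.4),.077),atz('side',(252.2,285.2),.077))
print('seat z.012',atz('scene',(280.1,248.4),.012),atz('side',(303.1,256.8),.012))
print('trayfree',atz('side',(367.4,203.3),.004))
print('pen',atz('side',(393,260),.0), 'jar', atz('side',(252.2,219.4),0))
for c in ['scene','side']:
  o,_=ray(c,(280,210)); print(c,o)
for c,o,n in [('scene',(200,215),(150,110)),('side',(220,215),(150,110))]:
  im=cv2.imread(f'pics/{c}0.png')[o[1]:o[1]+n[1],o[0]:o[0]+n[0]]
  cv2.imwrite(f'pics/c_{c}.png',cv2.resize(im,None,fx=2.7,fy=2.7,interpolation=cv2.INTER_CUBIC))
cv2.imwrite('pics/c.png',np.hstack([cv2.imread('pics/c_scene.png'),cv2.imread('pics/c_side.png')])[:,:800])
E
python3 b.py
```

```text
screw [0.541 0.397 0.098] [0.0077 0.0077]
seat [0.511 0.212 0.037] [0.0016 0.0016]
twin [ 0.567 -0.058  0.035] [0.0043 0.0043]
tray [ 0.526 -0.101 -0.002] [0.0026 0.0026]
box scene [ 0.417 -0.365]
box scene [ 0.797 -0.314]
box side [ 0.327 -0.353]
box side [ 0.782 -0.295]
boxtop [array([ 0.324, -0.126,  0.352]), array([ 0.752, -0.235,  0.252])]
screw z.077 [0.5688419  0.37839662 0.077     ] [0.54552688 0.38460061 0.077     ]
seat z.012 [0.52895975 0.1946092  0.012     ] [0.52599438 0.18050524 0.012     ]
trayfree [ 0.46897986 -0.12181861  0.004     ]
pen [0.33473316 0.08773226 0.        ] jar [0.72098076 0.07711857 0.        ]
scene [-0.11299517  0.81177072  0.83438435]
side [0.12806309 1.06665175 0.76594365]
```

View pics/c.png

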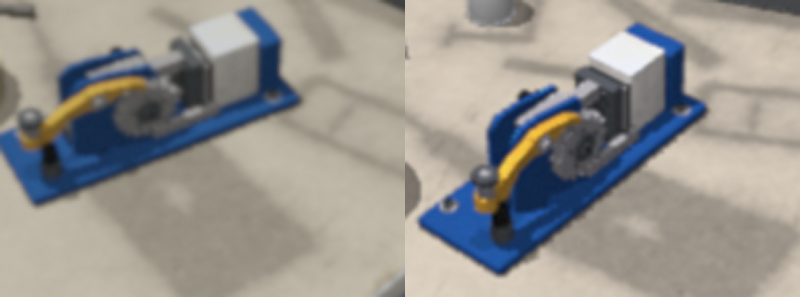

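```bash
cat >> h.py <<'E'
def plan(pos,R=None,st=None):
    st=st or arm.read_state(); T=Ro.from_rotvec(st['eef_rot']); d=T.as_matrix().T@(np.array(pos)-st['position'])
    w=(T.inv()*Ro.from_matrix(R)).as_rotvec() if R is not None else np.zeros(3)
    print('row',np.round(d/0.8,4).tolist(),np.round(w/(np.pi/2),4).tolist(),'rows',int(np.ceil(max(np.linalg.norm(d)/.0625,np.degrees(np.linalg.norm(w))/10.7))))
def down(yaw): # tool z down, tool y at world angle yaw
    y=np.array([np.cos(yaw),np.sin(yaw),0]);z=np.array([0,0,-1.]);return np.column_stack([np.cross(y,z),y,z])
E
python3 - <<'E'
from h import *
st=arm.read_state();print(Ro.from_rotvec(st['eef_rot']).as_matrix().round(3)); print(np.array(arm.camera_info('wrist')['hand_eye']).round(3))
plan([.26,-.55,.42]); 
# clamp axis estimate from fixed-z projections
a=(atz('scene',(211,259),.087)+atz('side',(249.6,281),.087))/2
b=(atz('scene',(280.1,248.4),.012)+atz('side',(303.1,256.8),.012))/2
print(a,b,np.linalg.norm(a[:2]-b[:2]))
plan([.46,.2,.42]);plan([.46,.2,.42],down(0.2));plan([.46,.2,.42],down(0.2+np.pi))
E
```

```text
[[ 0.931  0.364  0.   ]
 [ 0.364 -0.931  0.   ]
 [ 0.    -0.    -1.   ]]
[[-0.001 -0.954 -0.3    0.083]
 [ 1.    -0.001  0.001 -0.   ]
 [-0.001 -0.3    0.954 -0.184]
 [ 0.     0.     0.     1.   ]]
row [0.0523, -0.0851, -0.2742] [0.0, 0.0, 0.0] rows 4
[0.55025437 0.38576172 0.087     ] [0.52747707 0.18755722 0.012     ] 0.19950896292026093
row [0.6265, -0.8672, -0.2741] [0.0, 0.0, 0.0] rows 15
row [0.6265, -0.8672, -0.2741] [0.0, -0.0, -0.89] rows 15
row [0.6265, -0.8672, -0.2741] [-0.0, -0.0, 1.11] rows 15
```

Request:
play_rows(steps=[[0,0,-0.275,0,0,0,0],[0,0,-0.275,0,0,0,0],[0,0,-0.275,0,0,0,0],[0.352,-0.303,-0.275,0,0,0,1],[0.352,-0.303,-0.275,0,0,0,1],[0.352,-0.303,-0.275,0,0,0,1],[0.352,-0.303,-0.275,0,0,0,1],[0.352,-0.303,-0.275,0,0,0,1],[0.352,-0.303,-0.275,0,0,0,1],[0.762,-0.974,-0.2,0,0,-0.61,1],[0.762,-0.974,-0.2,0,0,-0.61,1],[0.762,-0.974,-0.2,0,0,-0.61,1],[0.762,-0.974,-0.2,0,0,-0.61,1],[0.762,-0.974,-0.2,0,0,-0.61,1],[0.762,-0.974,-0.2,0,0,-0.61,1],[0.762,-0.974,-0.2,0,0,-0.61,1],[0.762,-0.974,-0.2,0,0,-0.61,1],[0.762,-0.974,-0.2,0,0,-0.61,1],[0.762,-0.974,-0.2,0,0,-0.61,1],[0.762,-0.974,-0.2,0,0,-0.61,1]])

```text
time_s: 4.0
position: [0.528, 0.3239, 0.3593]
eef_rot: [-2.462, -1.946, 0.002]
wrist_force: [0.2, 0.2, 0.9]
opening: 0.0004
grip_force: 0.0
```

```bash
python3 - <<'E'
from h import *
st=arm.read_state();print(st['joint_positions'].round(2))
save(arm.grab_frame('wrist'),'w1')
for n,z in [('clamp',0),('clamp_pawl_screw',.077),('block_seat',.012),('block',.012),('tape_roll',0),('screw_jar',0)]:
    for f in ('pinpoint','spot_in'):
        r=getattr(arm,f)(n,'wrist'); print(n,f,[(np.round(q['xy'],1).tolist(),round(q['confidence'],2),atz('wrist',q['xy'],z,st).round(4).tolist()) for q in r[:2]])
E
```

```text
[-0.13  0.37 -0.71  1.44  0.23  1.43 -1.08]
clamp pinpoint [([297.9, 195.1], 0.83, [0.542, 0.2516, 0.0])]
clamp spot_in [([301.2, 178.0], 0.87, [0.5551, 0.2826, 0.0])]
clamp_pawl_screw pinpoint [([291.5, 126.8], 0.91, [0.5565, 0.3811, 0.077])]
clamp_pawl_screw spot_in [([303.0, 173.6], 0.97, [0.5584, 0.3062, 0.077]), ([409.6, 261.5], 0.38, [0.7072, 0.11, 0.077])]
block_seat pinpoint [([304.4, 231.2], 0.62, [0.5387, 0.181, 0.012])]
block_seat spot_in [([304.5, 174.9], 0.67, [0.5621, 0.2896, 0.012]), ([288.5, 152.7], 0.52, [0.5426, 0.3356, 0.012])]
block pinpoint [([298.6, 231.0], 0.92, [0.5278, 0.184, 0.012])]
block spot_in []
tape_roll pinpoint []
tape_roll spot_in [([395.4, 103.8], 0.63, [0.7415, 0.3727, 0.0])]
screw_jar pinpoint [([400.2, 254.6], 0.85, [0.7168, 0.0813, 0.0])]
screw_jar spot_in [([406.2, 262.1], 0.55, [0.7267, 0.0616, 0.0]), ([305.6, 239.8], 0.39, [0.5369, 0.1573, 0.0])]
```

View pics/w1.png

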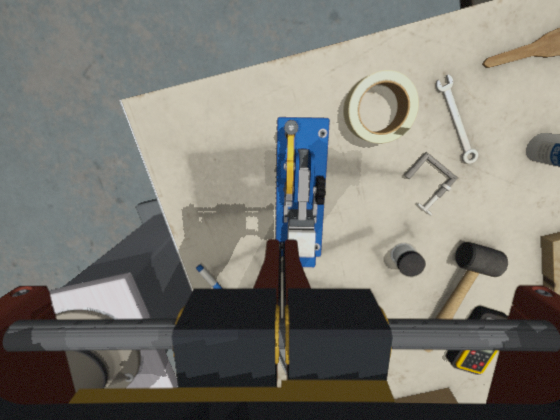

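```bash
python3 - <<'E'
from h import *
from scipy.optimize import least_squares
st=arm.read_state();T=Ro.from_rotvec(st['eef_rot']).as_matrix();print(T.round(3))
im=cv2.imread('pics/w1.png');cv2.imwrite('pics/w1c.png',cv2.resize(im[100:280,240:360],None,fx=4.5,fy=3.3,interpolation=cv2.INTER_CUBIC))
for xy in [(277,118),(329,119),(315.5,265.5)]: print(xy,atz('wrist',xy,.012,st).round(4))
for z in (.077,.097): print(atz('wrist',(291.3,127.5),z,st).round(4))
print(ray('wrist',(291,128),st)[0])
# blue mask outline
hsv=cv2.cvtColor(im,cv2.COLOR_BGR2HSV); m=cv2.inRange(hsv,(105,130,60),(125,255,255)); ys,xs=np.nonzero(m)
for y in (116,117,118,119,120,125,135,145,255,260,263,264,265,266,267,268): 
    s=xs[ys==y]; s=s[(s>260)&(s<340)]; print(y,(s.min(),s.max()) if len(s) else None,end=' ')
E
```

```text
[[ 0.238  0.971  0.   ]
 [ 0.971 -0.238 -0.   ]
 [ 0.     0.    -1.   ]]
(277, 118) [0.5403 0.3919 0.012 ]
(329, 119) [0.6273 0.3687 0.012 ]
(315.5, 265.5) [0.5463 0.0958 0.012 ]
[0.5593 0.3741 0.077 ]
[0.5589 0.3752 0.097 ]
[0.54932807 0.39939638 0.54496294]
116 None 117 None 118 (np.int64(278), np.int64(325)) 119 (np.int64(278), np.int64(328)) 120 (np.int64(278), np.int64(328)) 125 (np.int64(278), np.int64(328)) 135 (np.int64(278), np.int64(327)) 145 (np.int64(277), np.int64(326)) 255 (np.int64(315), np.int64(319)) 260 (np.int64(300), np.int64(314)) 263 (np.int64(301), np.int64(314)) 264 (np.int64(301), np.int64(314)) 265 (np.int64(302), np.int64(314)) 266 (np.int64(302), np.int64(313)) 267 None 268 None
```

View pics/w1c.png

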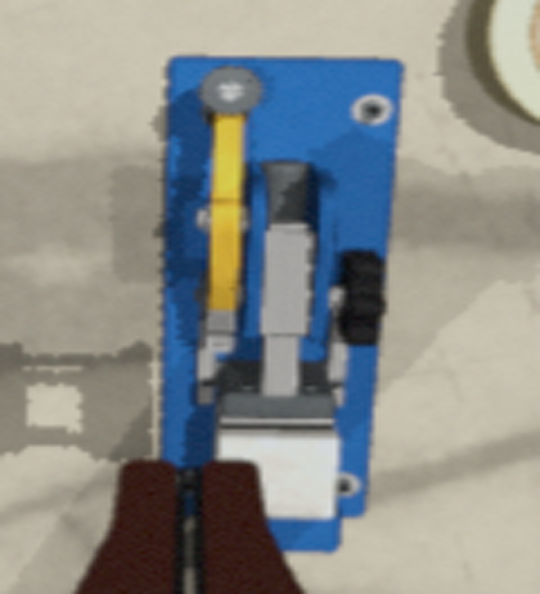

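```bash
python3 - <<'E'
from h import *
st=arm.read_state()
A=atz('wrist',(277.1,117.6),.012,st);B=atz('wrist',(329.2,118.8),.012,st);C=atz('wrist',(321.1,256.3),.012,st)
print(A,B,C,np.linalg.norm(A-B),np.linalg.norm(C-B))
v=C-B;u=B-A;print(np.degrees(np.arctan2(v[1],v[0])),np.degrees(np.arctan2(u[1],u[0]))-90)
S=atz('wrist',(291.3,127.9),.085,st)
yaw=np.arctan2(v[1],v[0]);cx=np.array([np.cos(yaw),np.sin(yaw)]);cy=np.array([-cx[1],cx[0]])
print('screw in rel to tail mid',cx@(S-(A+B)/2)[:2],cy@(S-(A+B)/2)[:2])
O=S[:2]+.124*cx+.023*cy; print('S',S,'yaw',yaw,'O',O,'seat',O+.073*cx)
J=[atz('wrist',(240+x/4.5,100+y/3.3),.076,st)[:2] for x,y in [(222,428),(337,430),(336,518),(262,512)]]
print('block top corners clamp',[np.round([cx@(p-O),cy@(p-O)],4).tolist() for p in J])
E
```

```text
[0.54060019 0.39253893 0.012     ] [0.62768347 0.36898874 0.012     ] [0.56141055 0.11330795 0.012     ] 0.09021146725451469 0.26413020580413493
-104.53136943988379 -105.13269078151214
screw in rel to tail mid 0.01289163201943301 -0.022651929179760125
S [0.55897989 0.3739682  0.085     ] yaw -1.8244165683445528 O [0.55013128 0.24816398] seat [0.53181485 0.17749922]
block top corners clamp [[0.045, -0.0223], [0.0456, 0.0215], [0.0963, 0.0235], [0.0931, -0.0057]]
```

Request:
play_rows(steps=[[0.07,0.023,0.15,0,0,0.01,1],[0.07,0.023,0.15,0,0,0.01,1],[0.07,0.023,0.25,0,0,0.01,1],[0.07,0.023,0.288,0,0,0.01,1],[0.07,0.023,0.288,0,0,0.01,1],[0.07,0.023,0.288,0,0,0.01,1],[0.07,0.023,0.288,0,0,0.01,1]])

```text
time_s: 5.52
position: [0.5625, 0.3704, 0.1336]
eef_rot: [2.487, 1.92, 0.008]
wrist_force: [0.6, -0.0, -0.7]
opening: 0.0003
grip_force: 0.0
```

```bash
python3 - <<'E'
from h import *
st=arm.read_state();print(st['position'],st['wrist_force'])
a=[arm.grab_frame(c) for c in ('scene','side')]
b=[cv2.resize(np.asarray(i)[y:y+110,x:x+100],None,fx=4,fy=4,interpolation=cv2.INTER_CUBIC) for i,x,y in ((a[0],170,190),(a[1],205,215))]
save(np.hstack(b),'p1')
E
```

```text
[0.56246797 0.37044259 0.13364688] [ 0.5639333  -0.01192514 -0.72719814]
```

View pics/p1.png

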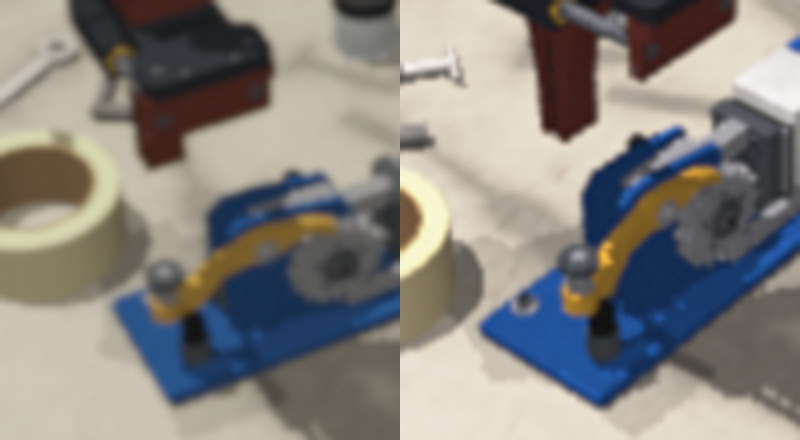

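```bash
python3 - <<'E'
from h import *
st=arm.read_state();print(st['position'],st['wrist_force'])
tip=((170+163/4,190+163/4),(205+565/4,215+138/4)); hd=((170+165/4,190+268/4),(205+578/4,215+252/4))
for a,b in (tip,hd): print(np.round(tri([ray('scene',a),ray('side',b)])[0],4), atz('scene',a,.09).round(4),atz('side',b,.09).round(4))
# project known points
def pr(c,X):
    i=arm.camera_info(c);R=np.array(i['R']);return cv2.projectPoints(np.array([X],float),cv2.Rodrigues(R)[0],np.array(i['t'],float),np.array(i['intrinsics']),np.array(i['dist']))[0].ravel().round(1)
t=np.array(st['position'])-[0,0,.014]
for c in('scene','side'): print(c,'tip pred',pr(c,t),'S',pr(c,[.559,.374,.085]),'obs',tip,hd)
for n in ['scene','side']:
    print(n,[(q['xy'],q['confidence']) for q in arm.pinpoint('clamp_pawl_screw',n)[:1]])
E
```

```text
[0.56208685 0.36989048 0.13282204] [-0.084598   0.1441799 -0.2748603]
[0.3113 0.5377 0.3757] [0.6243 0.33   0.09  ] [0.4116 0.2098 0.09  ]
[0.3009 0.5489 0.3398] [0.5522 0.3834 0.09  ] [0.3726 0.2956 0.09  ]
scene tip pred [212.3 242.3] S [212.9 255.1] obs ((210.75, 230.75), (346.25, 249.5)) ((211.25, 257.0), (349.5, 278.0))
side tip pred [247.5 262.5] S [248.7 277.2] obs ((210.75, 230.75), (346.25, 249.5)) ((211.25, 257.0), (349.5, 278.0))
scene [([208.2, 258.1], 0.81)]
side [([250.9, 282.3], 0.7)]
```

```bash
python3 - <<'E'
from h import *
st=arm.read_state();print(st['position'],arm.tcp_to_tips)
for a,b in (((210.75,230.75),(246.2,249.5)),((211.25,257),(249.5,278))): print(tri([ray('scene',a),ray('side',b)]))
fr={c:np.asarray(arm.grab_frame(c)) for c in('scene','side')}
b=[cv2.resize(fr[c][y:y+110,x:x+100],None,fx=4,fy=4,interpolation=cv2.INTER_CUBIC) for c,x,y in (('scene',170,190),('side',205,215))]
save(np.hstack(b),'p2'); print(arm.read_state()['position'])
E
```

```text
[0.56158153 0.36948525 0.13179918] 0.014
(array([0.56323985, 0.36991066, 0.15117608]), [np.float64(0.00036332598613144284), np.float64(0.00036332598613132103)])
(array([0.55056358, 0.38443584, 0.09288995]), [np.float64(0.0007705589903113366), np.float64(0.0007705589903111498)])
[0.56127263 0.36917773 0.13101895]
```

View pics/p2.png

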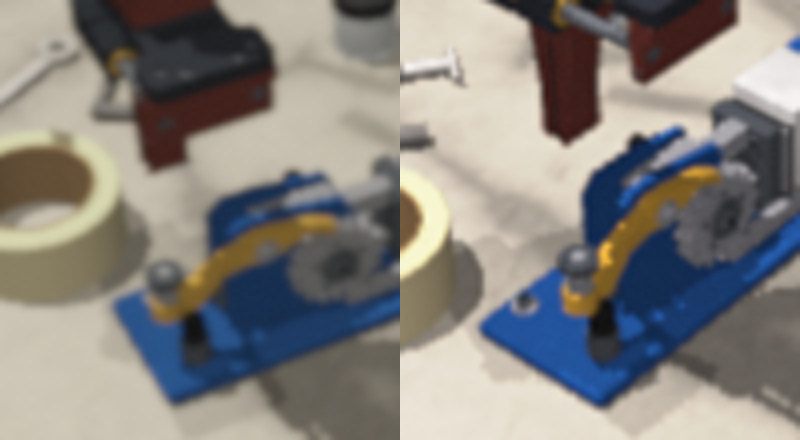

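```bash
python3 - <<'E'
from h import *
st=arm.read_state();i=arm.camera_info('wrist');H=np.linalg.inv(np.array(i['hand_eye']))
for p in [(0,0,.014),(0,0,-.016),(0,0,0),(.01,0,.014),(-.01,0,.014),(.01,.013,.014),(.01,-.013,.014),(.01,-.013,-.016)]:
    print(p,cv2.projectPoints(np.array([p],float),cv2.Rodrigues(H[:3,:3])[0],H[:3,3],np.array(i['intrinsics']),np.array(i['dist']))[0].ravel().round(1))
im=arm.grab_frame('wrist');save(cv2.resize(np.asarray(im)[60:420,160:410],(500,600)),'w2')
E
```

```text
(0, 0, 0.014) [281.7 232.5]
(0, 0, -0.016) [281.8 251. ]
(0, 0, 0) [281.7 240.5]
(0.01, 0, 0.014) [281.7 219.6]
(-0.01, 0, 0.014) [281.7 245.1]
(0.01, 0.013, 0.014) [299.9 219.5]
(0.01, -0.013, 0.014) [263.5 219.6]
(0.01, -0.013, -0.016) [260.7 236.4]
```

View pics/w2.png

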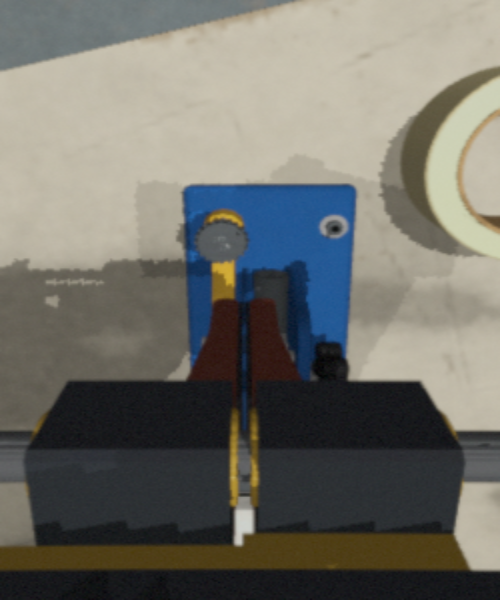

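```bash
python3 - <<'E'
from h import *
st=arm.read_state();print(st['position'],st['eef_rot'],st['time_s'])
st1=dict(position=[.528,.3239,.3593],eef_rot=[-2.462,-1.946,.002])
r2=ray('wrist',(270.5,204),st);r1=ray('wrist',(291.3,127.9),st1);rs=ray('scene',(211.25,257));rd=ray('side',(249.5,278))
print(tri([r1,r2]),tri([r1,r2,rs,rd]))
for z in(.077,.087,.097):print(z,*[(o+v*(z-o[2])/v[2]).round(4)[:2] for o,v in(r1,r2,rs,rd)])
E
```

```text
[0.5611503  0.36911831 0.13072473] [2.48638457e+00 1.92003341e+00 9.74026446e-04] 5.875
(array([0.5551347 , 0.38000015, 0.07653299]), [np.float64(0.0008267222040081277), np.float64(0.000826722204008193)]) (array([0.55500381, 0.3811738 , 0.08760038]), [np.float64(0.0011854734695972843), np.float64(0.002427707697995452), np.float64(0.000758124157718084), np.float64(0.0023576231189535086)])
0.077 [0.5558 0.3796] [0.5545 0.3805] [0.5638 0.3759] [0.5614 0.3675]
0.087 [0.5557 0.3802] [0.5556 0.3834] [0.5549 0.3816] [0.5551 0.3776]
0.097 [0.5555 0.3807] [0.5568 0.3863] [0.5459 0.3874] [0.5488 0.3878]
```

Request:
play_rows(steps=[[0.0125,-0.01,0.005,0,0,0,1],[0.0125,-0.01,0.014,0,0,0,1],[0.0125,-0.01,0.014,0,0,0,1],[0.0125,-0.01,0.014,0,0,0,1]])

```text
time_s: 6.38
position: [0.5559, 0.3806, 0.1188]
eef_rot: [2.486, 1.92, -0.001]
wrist_force: [0.7, -0.4, -0.3]
opening: 0.0002
grip_force: 0.0
```

Request:
play_rows(steps=[[0,0,0.002,0,0,0,1],[0,0,0.004,0,0,0,1],[0,0,0.004,0,0,0,1]])

```text
time_s: 6.75
position: [0.5558, 0.3806, 0.1157]
eef_rot: [2.486, 1.92, -0.0]
wrist_force: [-0.3, 0.5, 0.4]
opening: 0.0004
grip_force: 0.0
```

Request:
play_rows(steps=[[0,0,0.002,0,0,0,1],[0,0,0.004,0,0,0,1],[0,0,0.004,0,0,0,1]])

```text
time_s: 7.12
position: [0.5557, 0.3807, 0.1124]
eef_rot: [2.486, 1.92, -0.0]
wrist_force: [-0.1, 0.8, 0.1]
opening: 0.0006
grip_force: 0.0
```

Request:
play_rows(steps=[[0,0,0.002,0,0,0,1],[0,0,0.004,0,0,0,1],[0,0,0.004,0,0,0,1]])

```text
time_s: 7.5
position: [0.5557, 0.3807, 0.1093]
eef_rot: [2.486, 1.92, -0.0]
wrist_force: [0.1, 0.6, 0.1]
opening: 0.0004
grip_force: 0.0
```

Request:
play_rows(steps=[[0,0,0.002,0,0,0,1],[0,0,0.004,0,0,0,1],[0,0,0.004,0,0,0,1]])

```text
time_s: 7.88
position: [0.5557, 0.3807, 0.1061]
eef_rot: [2.486, 1.92, -0.0]
wrist_force: [-0.5, 0.0, 0.5]
opening: 0.0007
grip_force: 0.0
```

Request:
play_rows(steps=[[0,0,0.002,0,0,0,1],[0,0,0.004,0,0,0,1],[0,0,0.004,0,0,0,1]])

```text
time_s: 8.25
position: [0.5557, 0.3807, 0.1029]
eef_rot: [2.486, 1.92, -0.001]
wrist_force: [0.4, -0.6, 0.7]
opening: 0.0004
grip_force: 0.0
```

Request:
play_rows(steps=[[0,0,0.002,0,0,0,1],[0,0,0.004,0,0,0,1],[0,0,0.004,0,0,0,1]])

```text
time_s: 8.62
position: [0.5557, 0.3807, 0.0996]
eef_rot: [2.486, 1.92, -0.0]
wrist_force: [0.6, -0.4, 0.4]
opening: 0.0004
grip_force: 0.0
```

Request:
play_rows(steps=[[0,0,0.002,0,0,0,1],[0,0,0.004,0,0,0,1],[0,0,0.004,0,0,0,1]])

```text
time_s: 9.0
position: [0.5557, 0.3807, 0.0965]
eef_rot: [2.486, 1.92, -0.0]
wrist_force: [0.2, -0.1, -0.5]
opening: 0.0005
grip_force: 0.0
```

Request:
play_rows(steps=[[0,0,0.002,0,0,0,1],[0,0,0.004,0,0,0,1],[0,0,0.004,0,0,0,1]])

```text
time_s: 9.38
position: [0.5557, 0.3807, 0.0933]
eef_rot: [2.486, 1.92, -0.0]
wrist_force: [0.5, 0.0, 0.3]
opening: 0.0004
grip_force: 0.0
```

```bash
python3 - <<'E'
from h import *
st=arm.read_state();print(st['position'])
fr={c:np.asarray(arm.grab_frame(c)) for c in('scene','side','wrist')}
b=[cv2.resize(fr[c][y:y+60,x:x+53],(265,300),interpolation=cv2.INTER_CUBIC) for c,x,y in (('scene',185,215),('side',220,235))]
w=cv2.resize(fr['wrist'][150:270,227:333],(265,300),interpolation=cv2.INTER_CUBIC)
save(np.hstack(b+[w]),'p3')
E
```

```text
[0.5556951  0.38066534 0.09327207]
```

View pics/p3.png

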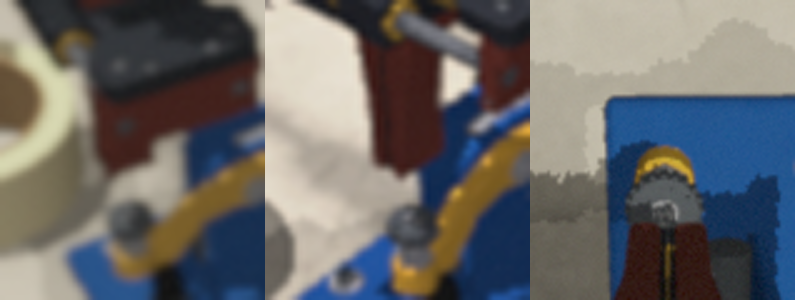

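Request:
play_rows(steps=[[0,0,0.004,0,0,0,1],[0,0,0.008,0,0,0,1],[0,0,0.008,0,0,0,1],[0,0,0.008,0,0,0,1]])

```text
time_s: 10.02
position: [0.5558, 0.3808, 0.087]
eef_rot: [2.486, 1.92, -0.0]
wrist_force: [-0.0, -0.4, -0.8]
opening: 0.0004
grip_force: 0.0
```

Request:
play_rows(steps=[[0,0,0.002,0,0,0,1],[0,0,0.004,0,0,0,1],[0,0,0.004,0,0,0,1]])

```text
time_s: 10.4
position: [0.5557, 0.3807, 0.0837]
eef_rot: [2.486, 1.92, -0.001]
wrist_force: [0.5, 0.2, 0.6]
opening: 0.0007
grip_force: 0.0
```

Request:
play_rows(steps=[[0,0,0.002,0,0,0,1],[0,0,0.004,0,0,0,1],[0,0,0.004,0,0,0,1]])

```text
time_s: 10.78
position: [0.5557, 0.3807, 0.0805]
eef_rot: [2.486, 1.92, -0.001]
wrist_force: [-0.5, -0.1, -0.0]
opening: 0.0001
grip_force: 0.0
```

Request:
play_rows(steps=[[0,0,0.002,0,0,0,1],[0,0,0.004,0,0,0,1],[0,0,0.004,0,0,0,1]])

```text
time_s: 11.15
position: [0.5557, 0.3807, 0.0773]
eef_rot: [-2.486, -1.92, 0.0]
wrist_force: [-0.6, 0.2, -0.6]
opening: 0.0002
grip_force: 0.0
```

Request:
play_rows(steps=[[0,0,0.002,0,0,0,1],[0,0,0.004,0,0,0,1],[0,0,0.004,0,0,0,1]])

```text
time_s: 11.52
position: [0.5557, 0.3807, 0.0741]
eef_rot: [-2.486, -1.92, 0.0]
wrist_force: [-1.2, 0.4, -0.1]
opening: 0.0006
grip_force: 0.0
```

Request:
play_rows(steps=[[0,0,0.002,0,0,0,1],[0,0,0.004,0,0,0,1],[0,0,0.004,0,0,0,1]])

```text
time_s: 11.9
position: [0.5556, 0.3807, 0.0708]
eef_rot: [2.486, 1.92, -0.001]
wrist_force: [-0.1, 0.3, 0.8]
opening: 0.0
grip_force: 0.0
```

Request:
play_rows(steps=[[0,0,0.002,0,0,0,1],[0,0,0.004,0,0,0,1],[0,0,0.004,0,0,0,1]])

```text
time_s: 12.28
position: [0.5557, 0.3807, 0.0677]
eef_rot: [2.486, 1.92, -0.0]
wrist_force: [-0.5, 1.2, -0.4]
opening: 0.0006
grip_force: 0.0
```

Request:
play_rows(steps=[[0,0,0.002,0,0,0,1],[0,0,0.004,0,0,0,1],[0,0,0.004,0,0,0,1]])

```text
time_s: 12.65
position: [0.5557, 0.3807, 0.0645]
eef_rot: [-2.486, -1.92, 0.0]
wrist_force: [0.0, -0.3, -0.0]
opening: 0.0007
grip_force: 0.0
```

```bash
cat > asc.py <<'E'
from h import *
def asc(c,x0,x1,y0,y1,s=1):
    im=np.asarray(arm.grab_frame(c));h=cv2.cvtColor(im,cv2.COLOR_RGB2HSV)
    for y in range(y0,y1,s):
        r=''
        for x in range(x0,x1,s):
            H,S,V=map(int,h[y,x])
            r+='B' if 100<H<130 and S>90 else 'r' if (H<14 or H>165) and S>75 and V<140 else 'Y' if 14<=H<32 and S>120 else '.' if V>150 else 'o' if V>90 else '#'
        print(y,r)
if __name__=='__main__':
    asc('scene',190,235,235,285); print(); asc('side',228,275,250,302)
E
python3 asc.py
```

```text
235 oooooo##Yoooo################################
236 ooo...o#Yoooo################################
237 ooo...oo##ooo################################
238 oo.....oo###o###############################r
239 oo......o##oo############################rrrr
240 o.......ooooo#########################rrrrrrr
241 ........ooooo######################rrrrrrrrrr
242 ........oooooo##################rrrrrrrrrrr##
243 .......ooooooo################rrrrrrrrrrrrr##
244 ......oooooooo#############rrrrrrrrrrrrrrrrrr
245 .....ooooooooo#rrr######rrrrrrrrrrrrrrrrrrrrr
246 ....oooooooooo#rrrr##rrrrrrrrrrrrrrrrrrrrrrrr
247 ...ooooooooooo#rrrrrrrrrrrrrrrrrrrrrrrrrrrrrr
248 ..oooooooooooo#rrrrrrrrrrrrrrrrrrrrrrrrrrrYYY
249 ooooooooooooooorrrrrrrrrrrrrrrrrrrrrrrrYYYYYY
250 ooooooooooooooorrrrrr##rrrrrrrrrrrrrrrYYYYYYY
251 ooooooooooooooorrrrr###rrrrrrrrrrrrr#YYYYYYYo
252 oooooooooooooo#rrrrr##rrrrrrrr####roYYYYYYYYo
253 oooooooooooooo#rrrrrrrrrrrrrooooo#YYYYYYYYYoo
254 oooooooooooooo#rrrrrrrrrrrrooooooYYYYYYYYYYoo
255 oooooooooooooo#rrrrrrrrrrroo..ooYYYYYYYYYYYo#
256 ooooooooooooooo#rrrrrrrrrroo.ooYYYYYYYYYoo###

[... 3404 characters left out ...]
ooYYYY##BBBBBBBBBBBBBBBB
289 ......o##oBBBBBBBoYYYYYYYYYY##BBBBBBBBBBBBBBBBB
290 ......o##ooBBBBBBoYYYYYYYYYY#BBBBBBBBBBBBBBBBBB
291 ...BB.o#ooooBBBBBoYYYYYYYYY##BBBBBBBBBBBBBBBBBB
292 .BBBB.ooooooBBBBB#YYYYYYYYY###BBBBBBBBBBBBBBBBB
293 BBBBBBoooooBBBBBBB#YYYYYYY####BBBBBBBBBBBBBBBBB
294 BBBBBBBBBBBBBBBBBBB#####r#####BBBBBBBBBBBBBBBBB
295 BBBBBBBBBBBBBBBBBBBBBBBBB#####BBBBBBBBBBBBBBBBB
296 BBBBBBBBBBBBBBBBBBBBBBBBB######BBBBBBBBBBBBBBBB
297 BBBBBBBBBBBBBBBBBBBBBBBB########BBBBBBBBBBBBBBB
298 BBBBBBBBBBBBBBBBBBBBBBBB########BBBBBBBBBBBBBBB
299 BBBBBBBBBBBBBBBBBBBBBBBB########BBBBBBBBBBBBBBB
300 oBBBBBBBBBBBBBBBBBBBBBBB########BBBBBBBBBBBBBBB
301 .ooBBBBBBBBBBBBBBBBBBBBB########BBBBBBBBBBBBBBB
```

Request:
play_rows(steps=[[0,0,0.002,0,0,0,1],[0,0,0.004,0,0,0,1],[0,0,0.004,0,0,0,1]])

```text
time_s: 13.12
position: [0.556, 0.3812, 0.0618]
eef_rot: [-2.486, -1.92, -0.001]
wrist_force: [-0.6, 0.1, 3.7]
opening: 0.0007
grip_force: 1.6
```

Request:
play_rows(steps=[[0,0,0.002,0,0,0,1],[0,0,0.004,0,0,0,1],[0,0,0.006,0,0,0,1],[0,0,0.006,0,0,0,1]])

```text
time_s: 13.62
position: [0.556, 0.3813, 0.057]
eef_rot: [-2.486, -1.92, -0.002]
wrist_force: [-0.6, 1.7, 5.6]
opening: 0.0004
grip_force: 2.5
```

Request:
play_rows(steps=[[0,0,0.002,0,0,0,1],[0,0,0.0035,0,0,0,1],[0,0,0.0035,0,0,0,1]])

```text
time_s: 14.0
position: [0.5561, 0.3814, 0.0551]
eef_rot: [2.486, 1.92, 0.002]
wrist_force: [-2.0, -1.1, 10.0]
opening: 0.0006
grip_force: 5.1
```

Request:
play_rows(steps=[[0,0,0,0,0,0,1],[0,0,0,0,0,0,1]])

```text
time_s: 14.25
position: [0.5561, 0.3814, 0.0551]
eef_rot: [2.486, 1.92, 0.002]
wrist_force: [-1.4, -1.1, 9.9]
opening: -0.0001
grip_force: 5.1
```

```bash
python3 - <<'E'
from h import *
for i in range(3):
    s=arm.read_state();print(s['position'].round(4),s['wrist_force'].round(1),s['time_s']);
    if i<2: f=arm.grab_frame('side' if i else 'scene')
r=arm.regions_of('block','side');print([(q['xy'],q['confidence']) for q in r[:1]])
E
```

```text
[0.5561 0.3814 0.0551] [-1.4 -1.1  9.9] 14.25
[0.5561 0.3813 0.0551] [-1.5 -0.4  9.7] 14.3
[0.5561 0.3814 0.0551] [-1.5 -1.2 10.7] 14.35
[([305.2, 239.3], 0.83)]
```

Request:
play_rows(steps=[[0,0,0,0,0,0,1],[0,0,0,0,0,0,1],[0,0,0,0,0,0,1],[0,0,0,0,0,0,1],[0,0,0,0,0,0,1],[0,0,0,0,0,0,1],[0,0,0,0,0,0,1],[0,0,0,0,0,0,1],[0,0,0,0,0,0,1],[0,0,0,0,0,0,1],[0,0,0,0,0,0,1],[0,0,0,0,0,0,1]])

```text
time_s: 15.9
position: [0.5561, 0.3814, 0.0551]
eef_rot: [2.486, 1.92, 0.002]
wrist_force: [-1.4, -0.6, 10.3]
opening: 0.0002
grip_force: 5.1
```

```bash
python3 - <<'E'
from h import *
from asc import asc
s=arm.read_state();print(s['wrist_force'].round(1))
f=np.asarray(arm.grab_frame('side')).astype(int); o=cv2.cvtColor(cv2.imread('pics/side0.png'),cv2.COLOR_BGR2RGB).astype(int)
print('block/jaw row intensities side'); 
for y in (240,246,252): print(y,[int(v) for v in o[y,262:326,:].mean(1)[::2]],'\n   ',[int(v) for v in f[y,262:326,:].mean(1)[::2]])
E
```

```text
[-1.4 -0.6 10.3]
block/jaw row intensities side
240 [154, 150, 145, 142, 143, 142, 143, 145, 149, 154, 159, 132, 106, 85, 101, 151, 168, 186, 222, 237, 241, 241, 230, 156, 125, 125, 120, 69, 48, 45, 70, 180] 
    [34, 32, 26, 27, 29, 27, 33, 31, 31, 31, 31, 33, 39, 82, 139, 174, 178, 196, 227, 237, 241, 243, 229, 155, 128, 127, 123, 73, 52, 47, 70, 169]
246 [195, 195, 194, 195, 195, 183, 153, 184, 194, 192, 169, 130, 180, 182, 164, 99, 96, 96, 87, 87, 102, 132, 130, 123, 123, 118, 114, 68, 47, 43, 81, 182] 
    [35, 62, 54, 54, 57, 50, 39, 39, 38, 47, 63, 88, 48, 30, 27, 78, 115, 151, 177, 184, 181, 145, 134, 128, 127, 124, 121, 74, 51, 47, 79, 170]
252 [100, 80, 57, 47, 98, 164, 182, 174, 143, 104, 71, 72, 83, 82, 64, 46, 47, 52, 44, 63, 63, 124, 126, 120, 118, 116, 110, 66, 45, 44, 46, 55] 
    [57, 57, 57, 59, 56, 55, 77, 59, 40, 29, 25, 34, 39, 39, 62, 73, 51, 93, 89, 127, 164, 140, 132, 127, 126, 124, 120, 73, 50, 44, 44, 45]
```

Request:
play_rows(steps=[[0,0,0,0,0,0,1],[0,0,0,0,0,0,1],[0,0,0,0,0,0,1],[0,0,0,0,0,0,1],[0,0,0,0,0,0,1],[0,0,0,0,0,0,1],[0,0,0,0,0,0,1],[0,0,0,0,0,0,1],[0,0,0,0,0,0,1],[0,0,0,0,0,0,1],[0,0,0,0,0,0,1],[0,0,0,0,0,0,1],[0,0,0,0,0,0,1],[0,0,0,0,0,0,1],[0,0,0,0,0,0,1],[0,0,0,0,0,0,1]])

```text
time_s: 17.95
position: [0.5561, 0.3814, 0.0551]
eef_rot: [2.486, 1.92, 0.002]
wrist_force: [-1.0, -0.3, 10.4]
opening: 0.0006
grip_force: 5.1
```

```bash
cat > jw.py <<'E'
from h import *
s=arm.read_state();print(s['wrist_force'].round(1),s['time_s'])
f=np.asarray(arm.grab_frame('side')); save(f,'side_%d'%(s['time_s']*10)); f=f.astype(int)
for y in (246,252,258): print(y,[int(v) for v in f[y,262:326,:].mean(1)[::2]])
E
python3 jw.py
```

```text
[-1.  -0.3 10.4] 17.95
246 [36, 62, 55, 54, 56, 50, 38, 38, 40, 47, 63, 89, 49, 30, 27, 108, 165, 166, 176, 183, 181, 145, 133, 128, 127, 124, 121, 74, 49, 46, 79, 171]
252 [56, 57, 56, 59, 55, 54, 76, 59, 39, 28, 27, 34, 40, 43, 80, 80, 116, 73, 154, 161, 164, 142, 132, 127, 125, 124, 119, 73, 50, 46, 44, 46]
258 [51, 32, 36, 41, 35, 27, 28, 35, 38, 40, 40, 38, 39, 51, 129, 115, 99, 67, 141, 145, 151, 133, 127, 129, 125, 86, 46, 45, 52, 87, 103, 93]
```

Request:
play_rows(steps=[[0,0,0,0,0,0,1],[0,0,0,0,0,0,1],[0,0,0,0,0,0,1],[0,0,0,0,0,0,1],[0,0,0,0,0,0,1],[0,0,0,0,0,0,1],[0,0,0,0,0,0,1],[0,0,0,0,0,0,1],[0,0,0,0,0,0,1],[0,0,0,0,0,0,1]])

```text
time_s: 19.25
position: [0.5561, 0.3814, 0.0551]
eef_rot: [2.486, 1.92, 0.002]
wrist_force: [-2.1, -0.4, 10.3]
opening: 0.0003
grip_force: 5.1
```

```bash
python3 jw.py; python3 - <<'E'
import cv2,numpy as np,glob
g=sorted(glob.glob('pics/side_*.png'));print(g)
d=np.abs(cv2.imread(g[-1]).astype(int)-cv2.imread(g[-2])).sum(2)[225:285,255:325];print(d.max(),(d>60).sum())
E
```

```text
[-2.1 -0.4 10.3] 19.25
246 [35, 62, 55, 53, 56, 50, 38, 39, 37, 48, 63, 87, 49, 29, 27, 108, 165, 166, 176, 183, 181, 145, 134, 127, 128, 124, 121, 74, 51, 47, 78, 170]
252 [56, 57, 57, 59, 56, 55, 76, 59, 38, 27, 27, 34, 40, 42, 79, 80, 116, 74, 153, 161, 163, 141, 132, 127, 126, 124, 119, 73, 51, 47, 43, 46]
258 [49, 32, 34, 41, 34, 27, 27, 34, 40, 38, 39, 39, 39, 51, 128, 115, 99, 67, 141, 145, 151, 133, 127, 129, 126, 86, 47, 45, 52, 89, 102, 93]
['pics/side_179.png', 'pics/side_192.png']
10 0
```

Request:
play_rows(steps=[[0,0,-0.02,0,0,0,1],[0,0,-0.1,0,0,0,1],[0,0,-0.208,0,0,0,0.5],[-0.05,0.01,-0.208,0,0,0,0],[-0.246,0.029,-0.208,0,0,0,0],[-0.246,0.029,-0.208,0,0,0,0],[-0.246,0.029,-0.208,0,0,0,0],[-0.246,0.029,-0.208,0,0,0,0],[-0.246,0.029,-0.208,0,0,0,0],[-0.246,0.029,-0.208,0,0,0,0]])

```text
time_s: 20.55
position: [0.5282, 0.1863, 0.2203]
eef_rot: [-2.483, -1.923, -0.001]
wrist_force: [0.4, 0.1, 0.8]
opening: 0.0769
grip_force: 0.0
```

```bash
python3 - <<'E'
from h import *
st=arm.read_state();print(st['position'],st['opening'],Ro.from_rotvec(st['eef_rot']).as_matrix().round(3)[:2,:2])
im=np.asarray(arm.grab_frame('wrist'));sc=np.asarray(arm.grab_frame('scene'));sd=np.asarray(arm.grab_frame('side'))
for c in ('wrist',):
  for n,z in (('block',.012),('block_seat',.012)):
    for q in arm.pinpoint(n,c)[:1]: print(n,q['xy'],q['confidence'],atz(c,q['xy'],z,st).round(4))
  for q in arm.regions_of('block',c)[:1]:
    ys,xs=np.nonzero(q['mask']);print('mask',xs.min(),xs.max(),ys.min(),ys.max(),q['confidence'])
a=np.vstack([cv2.resize(sc[170:290,190:330],(350,300)),cv2.resize(sd[190:310,220:360],(350,300))])
save(np.hstack([a,cv2.resize(im[:,130:450],(450,600))]),'g1')
E
```

```text
[0.52824617 0.18633468 0.2203206 ] 0.07685994146709521 [[ 0.25   0.968]
 [ 0.968 -0.25 ]]
block [280.3, 177.8] 0.6 [0.5264 0.1856 0.012 ]
mask 263 302 161 207 0.56
```

View pics/g1.png

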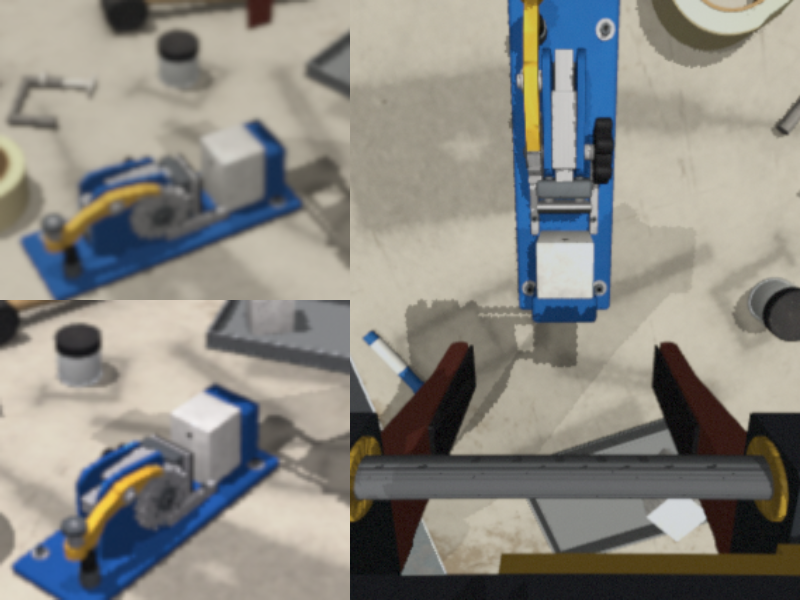

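```bash
python3 - <<'E'
from h import *
st=dict(position=[0.52824617,0.18633468,0.2203206],eef_rot=[-2.483,-1.923,-.001])
T=Ro.from_rotvec(st['eef_rot']).as_matrix()
for x,y in [(537,245),(593,243),(592,299),(536,298),(564.5,271)]:
    p=atz('wrist',(130+(x-350)*.711,y*.7),.076,st); print(p.round(4),(T.T@(p-st['position'])).round(4))
s=arm.read_state();print(s['position'])
for n,z in(('tray',0),('tray_free',.004),('twin_block',.004)):
  for c in('scene','side'):
    arm.grab_frame(c);print(n,c,[(np.round(q['xy'],1).tolist(),round(q['confidence'],2),atz(c,q['xy'],z).round(3).tolist()) for q in arm.pinpoint(n,c)[:1]])
E
```

```text
[0.5129 0.2107 0.076 ] [ 0.0196 -0.0209  0.1444]
[0.5567 0.201  0.076 ] [0.0212 0.024  0.1443]
[0.5452 0.156  0.076 ] [-0.0253  0.0241  0.1443]
[0.5003 0.1686 0.076 ] [-0.0243 -0.0226  0.1443]
[0.529  0.1847 0.076 ] [-0.0015  0.0012  0.1443]
[0.52839847 0.18500938 0.22014941]
tray scene [([355.4, 200.9], 0.92, [0.535, -0.109, 0.0])]
tray side [([344.2, 201.4], 0.75, [0.533, -0.11, 0.0])]
tray_free scene [([373.7, 206.6], 0.96, [0.48, -0.121, 0.004])]
tray_free side [([365.3, 203.7], 0.86, [0.474, -0.117, 0.004])]
twin_block scene [([337.2, 194.3], 0.73, [0.589, -0.091, 0.004])]
twin_block side [([325.6, 196.8], 0.93, [0.586, -0.105, 0.004])]
```

Request:
play_rows(steps=[[0,0,0.08,0,0,0,0],[0,0,0.15,0,0,0,0],[0,0,0.19,0,0,0,0],[0,0,0.205,0,0,0,0],[0,0,0.22,0,0,0,0],[0,0,0.23,0,0,0,0],[0,0,0.2375,0,0,0,0],[0,0,0.2375,0,0,0,0]])

```text
time_s: 22.45
position: [0.5286, 0.1845, 0.0304]
eef_rot: [2.486, 1.92, 0.0]
wrist_force: [0.3, -0.6, 0.2]
opening: 0.0878
grip_force: 0.0
```

```bash
python3 - <<'E'
from h import *
from asc import asc
s=arm.read_state();print(s['position'],s['wrist_force'],s['opening'])
asc('scene',250,320,215,275); 
E
```

```text
[0.52859015 0.18447276 0.03036445] [ 0.29691588 -0.57918943  0.23305454] 0.08778227784772678
215 ...................o#r######ooooooo##########################rrroo....
216 ...................o#r#####oooo############################rrrrroo....
217 ...................o#######o..o#########################rrrrrrrooo....
218 ...................o#######o..oo######################rrrrrrrrroo.....
219 ...................o#######o..oo##################rrrrrrrrrrrr#oo.....
220 ...................o#######o..o#################rrrrrrrrrrrr#roo......
221 ...................o#######o..o######rr######rrrrrrrrrrrrrrrrroo......
222 ..................oo#######o..o######rrrrrrrrrrrrrrrrrrrrrrrrroo......
223 ..................oo##oooooo..oo####rrrrrrrrrrrrrrrrrrrrrrrrrooo......
224 .................ooooo.....oo..oo###rrrrrrrrrrrrrrrrrrrrrrrooooo....oo
225 ................oooo........oo..oo##rrrrrrrrrrrrrrrrrrrroooooooooooooo
226 .................ooo.........o...o##rrrrr#rrrrrrrrrrr#ooo......ooooooo
227 ...................o.........ooo.oo##rrrr#rrrrrrrrrr#oo.........oooooo
228 ............................
[... 2792 characters left out ...]
.oooooooooooooooooooooooo
266 BBBBBBBBBBBBBBBBBBBBBBBBBB#oooo....................ooooooooooooooooooo
267 BBBBBBBBBBBBBBBBBBBBBBB##oooo......................ooooooooooooooooooo
268 BBBBBBBBBBBBBBBBBBBBB#oooooo.......................ooooooooooooooooooo
269 BBBBBBBBBBBBBBBBBBB##oooo..........................ooooooooooooooooooo
270 BBBBBBBBBBBBBBBB##oooo.............................ooooooooooooooooooo
271 BBBBBBBBBBBBB###ooooo...............................oooooooooooooooooo
272 BBBBBBBBBBB##oooooo..................................ooooooooooooooooo
273 BBBBBBBB###oooooo.....................................oooooooooooooooo
274 BBBBBB#oooooo..........................................ooooooooooooooo
```

Request:
play_rows(squeeze=30, steps=[[0,0,0,0,0,0,1],[0,0,0,0,0,0,1],[0,0,0,0,0,0,1],[0,0,0,0,0,0,1],[0,0,0,0,0,0,1],[0,0,0,0,0,0,1]])

```text
time_s: 23.25
position: [0.5286, 0.1845, 0.0303]
eef_rot: [2.486, 1.92, 0.0]
wrist_force: [-0.2, -0.4, -0.6]
opening: 0.0459
grip_force: 30.0
```

Request:
play_rows(steps=[[0,0,-0.01,0,0,0,1],[0,0,-0.03,0,0,0,1],[0,0,-0.06,0,0,0,1],[0,0,-0.1,0,0,0,1],[0,0,-0.15,0,0,0,1],[0,0,-0.18,0,0,0,1],[0,0,-0.18,0,0,0,1],[0,0,-0.18,0,0,0,1]])

```text
time_s: 24.25
position: [0.5276, 0.1837, 0.1734]
eef_rot: [-2.487, -1.92, 0.003]
wrist_force: [1.0, 0.1, -3.6]
opening: 0.0458
grip_force: 30.0
```

```bash
python3 - <<'E'
from h import *
s=arm.read_state();print(s['position'],s['wrist_force'],s['opening'],s['grip_force'])
R=Ro.from_rotvec(s['eef_rot']).as_matrix();y=R[:,1];print(np.degrees(np.arctan2(y[1],y[0])))
plan([.476,-.119,.174],down(np.radians(10)))
E
```

```text
[0.52757537 0.18366262 0.1733894 ] [ 0.99330547  0.08024769 -3.58464737] 0.045777859500250886 29.98753845691681
-14.656118253026557
row [-0.3823, 0.0334, -0.0002] [-0.001, 0.0008, -0.274] rows 5
```

Request:
play_rows(steps=[[-0.03,0,0,0,0,-0.03,1],[-0.08,0.007,0,0,0,-0.07,1],[-0.14,0.012,0,0,0,-0.11,1],[-0.2,0.018,0,0,0,-0.15,1],[-0.26,0.023,0,0,0,-0.2,1],[-0.32,0.028,0,0,0,-0.24,1],[-0.36,0.032,0,0,0,-0.274,1],[-0.382,0.033,0,0,0,-0.274,1],[-0.382,0.033,0,0,0,-0.274,1],[-0.382,0.033,0,0,0,-0.274,1],[-0.382,0.033,0,0,0,-0.274,1]])

```text
time_s: 25.62
position: [0.4769, -0.1165, 0.1741]
eef_rot: [-2.016, -2.409, -0.0]
wrist_force: [0.4, -0.8, -4.9]
opening: 0.0457
grip_force: 30.0
```

```bash
python3 - <<'E'
from h import *
s=arm.read_state();print(s['position'],s['wrist_force'],s['opening'])
R=Ro.from_rotvec(s['eef_rot']).as_matrix();print(R.round(3).tolist())
for c in('scene','side'):
    arm.grab_frame(c)
    for n,z in(('tray',0),('tray_free',.004),('twin_block',.004)):
        print(n,c,[(round(q['confidence'],2),atz(c,q['xy'],z).round(3).tolist()) for q in arm.pinpoint(n,c)[:2]])
    m=arm.regions_of('tray',c)
    if m:
        r=cv2.minAreaRect(np.argwhere(m[0]['mask'])[:,::-1].astype(np.float32)); h=cv2.convexHull(np.argwhere(m[0]['mask'])[:,::-1].astype(np.float32))[:,0]
        g=np.array([atz(c,p,.022)[:2] for p in h],np.float32);print('tray rect',cv2.minAreaRect(g))
E
```

```text
[ 0.47687298 -0.1164796   0.17408089] [ 0.35081778 -0.8370574  -4.92416527] 0.04573720215033763
[[-0.176, 0.984, -0.0], [0.984, 0.176, 0.001], [0.001, -0.0, -1.0]]
tray scene [(0.83, [0.52, -0.108, -0.0])]
tray_free scene [(0.78, [0.467, -0.109, 0.004])]
twin_block scene [(0.96, [0.59, -0.092, 0.004]), (0.37, [0.697, 0.38, 0.004])]
tray rect ((0.5201829075813293, -0.08547721058130264), (0.21983851492404938, 0.15926885604858398), 7.126981735229492)
tray side [(0.73, [0.531, -0.112, 0.0])]
tray_free side [(0.59, [0.485, -0.134, 0.004])]
twin_block side [(0.64, [0.587, -0.108, 0.004])]
tray rect ((0.5219957232475281, -0.08591365814208984), (0.21883386373519897, 0.17706596851348877), 6.417177677154541)
```

Request:
play_rows(steps=[[0,0,0.05,0,0,0,1],[0,0,0.1,0,0,0,1],[0,0,0.14,0,0,0,1],[0,0,0.16,0,0,0,1],[0,0,0.17,0,0,0,1],[0,0,0.178,0,0,0,1],[0,0,0.184,0,0,0,1],[0,0,0.186,0,0,0,1],[0,0,0.186,0,0,0,1]])

```text
time_s: 27.25
position: [0.477, -0.1179, 0.0257]
eef_rot: [2.019, 2.407, 0.0]
wrist_force: [0.3, 0.0, -4.8]
opening: 0.0458
grip_force: 30.0
```

Expected floor contact at TCP z ≈ 0.0224; step down until the weight is taken.

Request:
play_rows(steps=[[0,0,0.0015,0,0,0,1],[0,0,0.003,0,0,0,1],[0,0,0.003,0,0,0,1]])

```text
time_s: 27.62
position: [0.4767, -0.1179, 0.023]
eef_rot: [-2.019, -2.407, 0.0]
wrist_force: [-0.3, -1.2, -4.0]
opening: 0.0458
grip_force: 30.0
```

Request:
play_rows(steps=[[0,0,0.001,0,0,0,1],[0,0,0.0015,0,0,0,1],[0,0,0.0015,0,0,0,1]])

```text
time_s: 28.0
position: [0.4769, -0.1178, 0.0222]
eef_rot: [2.019, 2.407, -0.0]
wrist_force: [-1.3, 0.4, 4.1]
opening: 0.0459
grip_force: 30.0
```

Request:
play_rows(steps=[[0,0,0,0,0,0,0.25],[0,0,0,0,0,0,0.25],[0,0,0,0,0,0,0.25],[0,0,0,0,0,0,0.25],[0,0,-0.03,0,0,0,0.25],[0,0,-0.08,0,0,0,0.25],[0,0,-0.15,0,0,0,0.25],[0,0,-0.2,0,0,0,0.25],[0,0,-0.2,0,0,0,0.25]])

```text
time_s: 29.12
position: [0.479, -0.1181, 0.1849]
eef_rot: [2.016, 2.402, 0.003]
wrist_force: [0.3, 0.7, -0.1]
opening: 0.0663
grip_force: 0.0
```

```bash
python3 - <<'E'
from h import *
s=arm.read_state();print(s['position'],s['wrist_force'],s['opening'],s['time_s'])
for c in('scene','side'):
    save(arm.grab_frame(c),c+'_end')
    for n,z in(('tray',0),('block',.004),('clamp_pawl_screw',.077)):
        print(n,c,[(round(q['confidence'],2),np.round(q['xy']).tolist(),atz(c,q['xy'],z).round(3).tolist()) for q in arm.pinpoint(n,c)[:3]])
    a=cv2.imread(f'pics/{c}0.png').astype(int);b=cv2.imread(f'pics/{c}_end.png').astype(int)
    d=(np.abs(a-b).sum(2)>70).astype(np.uint8);n,_,S,C=cv2.connectedComponentsWithStats(d)
    print([(S[i].tolist()) for i in range(1,n) if S[i,4]>12])
E
```

```text
[ 0.47898144 -0.11814329  0.18487659] [ 0.29429654  0.70023489 -0.14468766] 0.06628664705096439 29.125
tray scene [(0.63, [359.0, 204.0], [0.518, -0.103, 0.0])]
block scene [(0.78, [373.0, 208.0], [0.479, -0.115, 0.004]), (0.18, [373.0, 207.0], [0.481, -0.119, 0.004])]
clamp_pawl_screw scene [(0.65, [208.0, 259.0], [0.565, 0.385, 0.077])]
[[375, 0, 52, 55, 1239], [429, 0, 22, 18, 248], [553, 58, 7, 59, 252], [380, 68, 32, 9, 163], [352, 74, 77, 76, 2203], [504, 154, 25, 24, 274], [555, 156, 5, 7, 21], [546, 166, 14, 33, 158], [372, 184, 15, 12, 68], [364, 187, 22, 14, 156], [527, 196, 11, 8, 53], [524, 198, 31, 61, 962], [378, 201, 19, 15, 142], [395, 202, 72, 31, 1298], [517, 210, 7, 15, 47], [263, 220, 37, 37, 858], [510, 227, 10, 10, 45], [253, 232, 13, 8, 69], [506, 237, 9, 27, 106], [222, 247, 5, 6, 24], [268, 254, 7, 4, 17], [518, 257, 6, 7, 26], [545, 274, 15, 12, 136], [544, 359, 8, 4, 19]]
tray side [(0.38, [365.0, 204.0], [0.476, -0.12, 0.0])]
block side [(0.64, [365.0, 202.0], [0.479, -0.127, 0.004])]
clamp_pawl_screw side [(0.75, [250.0, 284.0], [0.551, 0.384, 0.077]), (0.27, [366.0, 203.0], [0.44, -0.008, 0.077])]
[[355, 0, 6, 13, 53], [360, 0, 56, 52, 1432], [480, 0, 40, 88, 2087], [367, 55, 12, 2, 16], [336, 56, 76, 83, 1905], [554, 85, 6, 48, 121], [347, 98, 13, 38, 245], [448, 131, 26, 29, 399], [547, 130, 5, 4, 13], [538, 131, 22, 30, 170], [541, 135, 8, 6, 26], [532, 157, 3, 13, 14], [356, 178, 93, 36, 1605], [528, 182, 3, 19, 33], [552, 182, 8, 12, 46], [548, 197, 11, 10, 77], [546, 218, 9, 5, 23], [276, 227, 46, 42, 934], [486, 227, 17, 23, 170], [263, 247, 7, 4, 13], [252, 264, 9, 11, 60]]
```

```bash
python3 - <<'E'
import cv2,numpy as np
for c,(x,y,w,h) in (('scene',(204,252,14,16)),('side',(242,274,15,18))):
    a=cv2.imread(f'pics/{c}0.png');b=cv2.imread(f'pics/{c}_end.png')
    r=cv2.matchTemplate(b[y-8:y+h+8,x-8:x+w+8],a[y:y+h,x:x+w],cv2.TM_CCOEFF_NORMED);_,m,_,p=cv2.minMaxLoc(r);print(c,m,p[0]-8,p[1]-8,r[8,8])
a=[cv2.imread(f'pics/side{s}.png')[255:295,235:290] for s in('0','_end')]
g=[cv2.cvtColor(i,cv2.COLOR_BGR2HSV) for i in a]
for k in g:
    m=cv2.inRange(k,(14,120,60),(32,255,255));ys,xs=np.nonzero(m);print(len(xs),xs.mean(),ys.mean(),ys.max(),ys.min())
E
```

```text
scene 0.9890835285186768 0 0 0.9890835
side 0.9721572399139404 0 0 0.97215724
303 28.726072607260726 17.782178217821784 38 2
303 28.97029702970297 17.742574257425744 38 1
```

```bash
python3 -c "
from workcell import arm
print(arm.job_done())"
```

```text
the job is handed in; nothing more can be done
None
```

I handed the job in at about 29 s: the stop block stands in the free half of the grey tray and the gripper is clear of it; the verdict wasn't shown to me. I held the thumbscrew on its bumper at about 10 N for over 5 s, and the last pictures show the jaw back with a gap of about 21 mm or more beside the block and the pawl where it started.

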